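# Index and latch the surgical drill carousel

## Task

Using a fingertip only, push on the spokes of the drill carousel to turn it, either way round, until the yellow spoke points straight at the black arrow on the deck; then push the red latch lever round until it is fully home against its stop, so that its nose sits in the yellow spoke's slot. Do not swing the latch in before the yellow spoke is at the arrow, do not touch the sterile drills or lift the carousel, and leave everything else where it stands.

Things in the scene. Friction and masses are not known exactly. Their poses are not given: they have to be found in the camera images.
- stand: Fixed cream deck, 12 mm thick, x -110 to 110, y -190 to 130 mm. Origin: on the table under the carousel's vertical axis. The black arrow on the deck's +y side points at the axis. The latch stop, a fixed 8 mm post, top 50 mm above the table, stands at x -28, y 98 mm. Dish and driver stand loose near its -y edge.
- carousel: Rotor turning endlessly about the stand's z; stays where left (friction about 0.04 N m). Lifts off its spindle (forbidden). Origin on the axis at its underside, 34 mm above the table. Disc of 42 mm radius; three spokes 120 deg apart, 34 mm wide, out to 92 mm from the axis, end slots 24 wide, 16 deep: yellow on its +y, then counter-clockwise green, blue. All 34 to 50 mm above the table.
- yellow_slot (a point): Centre of the slot in the yellow spoke's end, 84 mm from the axis, 42 mm above the table.
- index (a point): Fixed point of the stand, 84 mm from the axis on the stand's +y, 42 mm above the table: where the middle of the yellow spoke's slot is when that spoke points straight at the arrow.
- drills: Nine thin upright drills standing in a ring of 29 mm radius on the rotor's disc, in a loose insert that turns with it (and would lift out); their tips are 76 to 84 mm above the table. Sterile: not to be touched. Origin on the axis, on the top of the disc.
- latch (a joint): Red latch lever, rad: 0 = home on its stop (bar along the stand's -x), grows swinging outward, clockwise from above, to 1.5; stays where left (friction about 0.03 N m). Bar 92 mm long from the pivot, 12 wide, 34 to 50 mm above the table. Steel nose 62 mm from the pivot, on the carousel's side, reaching 30 mm from the bar's centre line. It does not push the carousel.
- latch_pivot (a point): The latch lever's vertical pivot axis, 42 mm above the table, at x +62, y +108 mm of the stand.
- latch_end (a point): Free end of the latch lever's bar, on its centre line, 92 mm from the pivot, 42 mm above the table.
- dish: Loose open green glass dish, 36 mm diameter, 24 mm high, on the deck's -y edge. Leave alone. Origin: centre of underside.
- driver: Loose aluminium hand driver, 20 mm diameter, 36 mm high, standing on the deck's -y edge. Leave alone. Origin: centre of underside.
- bowl: Loose steel bowl, 100 mm diameter, 45 mm high. Leave alone. Origin: centre of underside.
- bottle: Loose amber bottle, 60 mm diameter, 130 mm high. Leave alone. Origin: centre of underside.
- ratchet: Loose steel ratchet wrench lying on the table, 140 mm long along its x, 20 mm high. Leave alone. Origin: at the table under its middle.
- cup: Loose blue plastic cup, 64 mm diameter, 70 mm high. Leave alone. Origin: centre of underside.
- jar: Loose jar with white cap, 56 mm diameter, 60 mm high. Leave alone. Origin: centre of underside.

How it is judged (in metres and radians):
On the way, in this order (a step that is already met when the one before it is completed fails the run):
1. the yellow spoke is turned to the arrow (slot within 6 mm of the index point) with the latch still swung out (horizontal distance between yellow_slot and index below 0.006 m and value of joint latch above 0.5 rad), for 0.2 s.
2. the latch is pushed home with the yellow spoke still at the arrow (horizontal distance between yellow_slot and index below 0.006 m and value of joint latch below 0.06 rad), for 0.2 s.
At the end, for the whole second after the job is handed in: The yellow spoke points at the arrow (middle of its slot within 6 mm of the index point, about 4 degrees), the latch is home (within 0.06 rad of its stop), and the carousel sits down on its spindle at rest (all of step 2 and angular speed of carousel below 0.05 rad/s and velocity of joint latch below 0.05 rad/s and height (world z) of yellow_slot below 0.046 m); the robot touches nothing.
It fails at once if the carousel is lifted (more than 8 mm) (height (world z) of yellow_slot above 0.05 m).
It fails at once if a drill is touched (contact force between any of the fingers, the arm and drills above 0.5 N).
It fails at once if the latch is swung in before the yellow spoke is at the arrow (value of joint latch below 0.25 rad and horizontal distance between yellow_slot and index above 0.012 m).
It fails at once if something else is moved more than 15 mm or lifted (distance of any of dish, driver, bowl, bottle, ratchet, cup, jar from where it was at the start of the episode above 0.015 m).
It also fails if it takes over 56 s, if anything falls off the work surface, if the arm or the gripper's body presses on something with over 40 N, if the wrist force passes 120 N, or if a joint passes its speed limit or range.

## Robot

A 7-joint arm with a two-finger parallel gripper is mounted at the origin on the work surface. World frame = base frame: x ahead of the robot, y to its left, z up, the work surface at z = 0. Lengths are in mm, angles in rad, forces in N, time in s.
With the tool pointing down it reaches from about 400 to 875 mm from the base axis. Payload 4.4 kg.
Tool frame: the origin (TCP) lies between the finger pads; the fingertips stand 11 mm ahead of it and the grasp point (between the pads) lies 8 mm behind it; y points along the fingers, x is the direction in which the jaws open and shut, and the axes are right-handed (so a half turn about y gives the same grasp; the last joint's range is limited). The gripper opens to 85 mm and grips with 20 to 120 N. Pads are 22 mm wide; open, the fingers measure 114 mm over their backs; the gripper's body (76 mm by 85 mm) begins 54 mm behind the grasp point. The pads swing forward as they close: fully open they stand 13 mm farther back than shut.
Start: joints at [1.133, 0.628, 0.038, 1.517, -0.027, 0.996, -0.02], TCP at [236.168, -605.592, 242.313] pointing down, gripper open.
Joint ranges: [-3.06, 3.06], [-0.37, 2.12], [-1.25, 1.32], [0.18, 2.47], [-1.1, 4.24], [0.23, 1.98], [-2.94, 2.94]. Speed limits (rad/s): [2.57, 2.57, 3.14, 3.14, 3.14, 3.14, 3.14].

## Interface

Orientations are given as [roll, pitch, yaw] about the fixed x, y, z axes, in that order (R = Rz(yaw) Ry(pitch) Rx(roll)).
In Python, from cell import * gives the robot as it stands.
- The arm moves only by the shell command python3 -m jog 'ROWS'. ROWS is JSON, a list of rows, each an object of numbers: "x", "y", "z": the shift along the tool's x, y, z in mm; "ax", "ay", "az": the turn, a rotation vector about the tool's x, y, z in rad; "grip": the finger opening in mm, from 0 to 85.4. In form: [{"x": .., "y": .., "z": .., "ax": .., "ay": .., "az": .., "grip": ..}, ...]. A call has 1 to 5 rows; each row is the pose to reach, as a shift and turn from the pose commanded when the call began, along the tool's axes at that moment; what a row does not reach only later rows make up. A row lasts 1/10 s, in which the tool goes at most 50 mm and 8.59 degrees, less where a joint would pass 70% of its speed; a pose out of reach is approached as far as the arm can. A call with a gripper value outside its range is refused whole. The fingers move at their own pace and stop on an object; the grip force is fixed at half the most. Time passes only in rows, so rows that repeat a pose let the fingers close. It gives the time, the measured TCP pose, the force and the opening at its end, in the units of the state.
- read_state(): the state, without advancing time (a new reading comes with each control period).
- get_image(name): name is "scene" or "top"; returns a dict with "color" (420x560x3 uint8, red, green, blue), "vfov" (degrees; the focal length in pixels is half the picture's height over the tangent of half this angle, whatever the lens; pixels are square), "cx", "cy" (the principal point, pixels), "camera_from_world" (4x4, takes a point from world to camera coordinates). Camera axes: x right, y down, z forward; pixel columns grow to the right and rows downward; lengths in mm; the calibration is good to about 2 mm. A picture is of the moment at which its call begins. There is no depth.
- finish_job(): hands the job in, once; it reports no verdict.
The state is a dict: "clock": time; "qpos": joint angles; "qd": joint speeds; "tau": joint torques, N m; "eef_pos": TCP position; "tool_rot": TCP orientation; "force": force on the tool from outside, world axes, zero at the start; "torque": the same for the moment, N m; "width": finger opening in mm.
Only numpy, scipy, OpenCV 4.12 (cv2) and the standard library are available. Lean on these libraries where they do the work, as an engineer would, in place of code of your own. Each camera call takes 0.05 s, during which the arm holds its last target.

## Working session

There is one attempt and no reset: what is moved stays moved. The work goes in short steps, Python scripts to look and compute and a shell command to move; the robot and the scene stay as the last step left them, time stands still between calls to the robot, and variables do not carry over. Pictures are saved under pics/ and viewed, and the job is handed in when it is done.

```bash
mkdir -p pics; ls; python3 - <<'E'
from cell import *
import cv2
print(read_state())
for n in("scene","top"):
    d=get_image(n); cv2.imwrite(f"pics/{n}0.png",d["color"][:,:,::-1])
    print(n,d["vfov"],d["cx"],d["cy"],d["camera_from_world"])
E
```

```text
pics
{'clock': 0.0, 'qpos': array([ 1.13319955,  0.62934145,  0.03844068,  1.51836767, -0.02702323,
        0.99628285, -0.02001896]), 'qd': array([ 0.00118974, -0.00027309,  0.00131438,  0.00122303, -0.00075291,
        0.00156191, -0.0017095 ]), 'tau': array([-1.67873446e-05, -5.63403404e+01,  1.22604780e+00, -1.93448710e+01,
        1.09064006e-02,  1.05880393e-02,  4.75475105e-06]), 'eef_pos': array([ 235.95517639, -605.01830338,  241.39216883]), 'tool_rot': array([-1.57080067,  0.0018816 , -1.19903012]), 'force': array([-0.8059155 ,  0.26329286,  0.06664297]), 'torque': array([-0.01698015, -0.02995313,  0.01429224]), 'width': 85.38398605626514}
scene 48.42708464246054 284.3739230764032 213.93567673270206 [[-2.62497817e-01  9.64797843e-01 -1.61250920e-02  1.39435828e+02]
 [ 6.79416433e-01  1.72934472e-01 -7.13082729e-01 -2.87005423e+02]
 [-6.85192095e-01 -1.98138312e-01 -7.00894430e-01  1.62340634e+03]
 [ 0.00000000e+00  0.00000000e+00  0.00000000e+00  1.00000000e+00]]
top 55.94781896015934 274.6579775025439 211.03516128613904 [[-2.39788951e-02 -9.99697172e-01 -5.52964929e-03  5.43987834e+00]
 [-9.95603055e-01  2.43809683e-02 -9.04440474e-02  4.88730305e+02]
 [ 9.05514766e-02  3.33658741e-03 -9.95886187e-01  9.92537930e+02]
 [ 0.00000000e+00  0.00000000e+00  0.00000000e+00  1.00000000e+00]]
```

View pics/scene0.png

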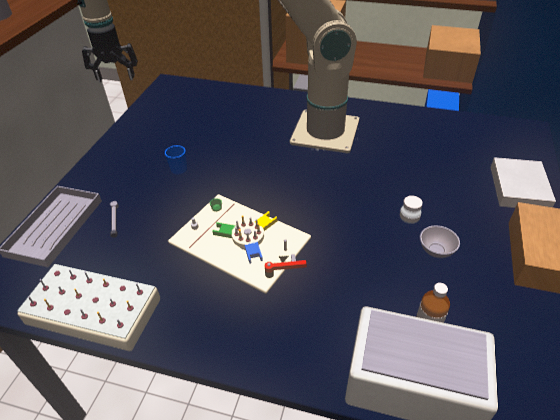

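View pics/top0.png

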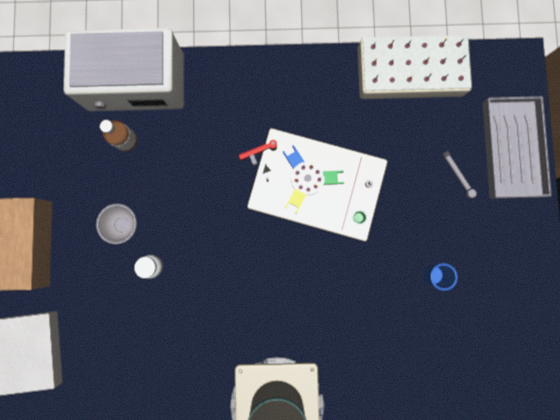

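```bash
python3 - <<'E'
import cv2
a=cv2.imread("pics/top0.png")[120:250,235:395]; cv2.imwrite("pics/topc.png",cv2.resize(a,None,fx=4.5,fy=4.5,interpolation=cv2.INTER_CUBIC))
a=cv2.imread("pics/scene0.png")[185:300,160:320]; cv2.imwrite("pics/scenec.png",cv2.resize(a,None,fx=5,fy=5,interpolation=cv2.INTER_CUBIC))
E
```

```text
(no output)
```

View pics/topc.png

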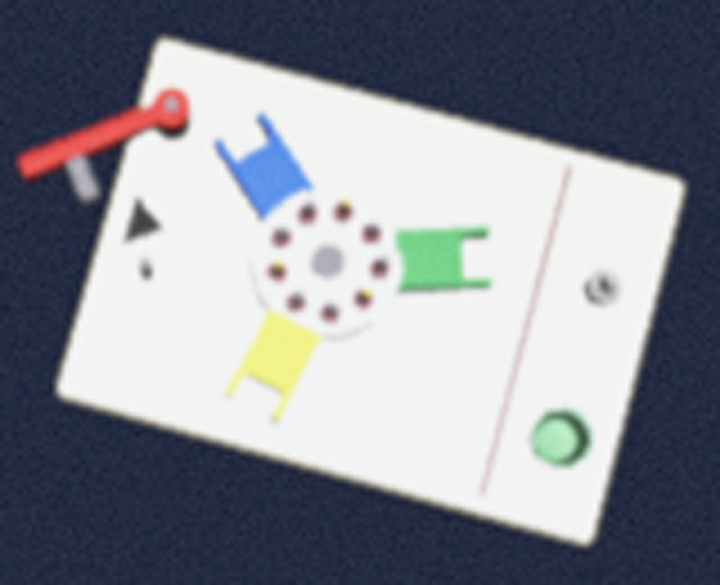

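View pics/scenec.png

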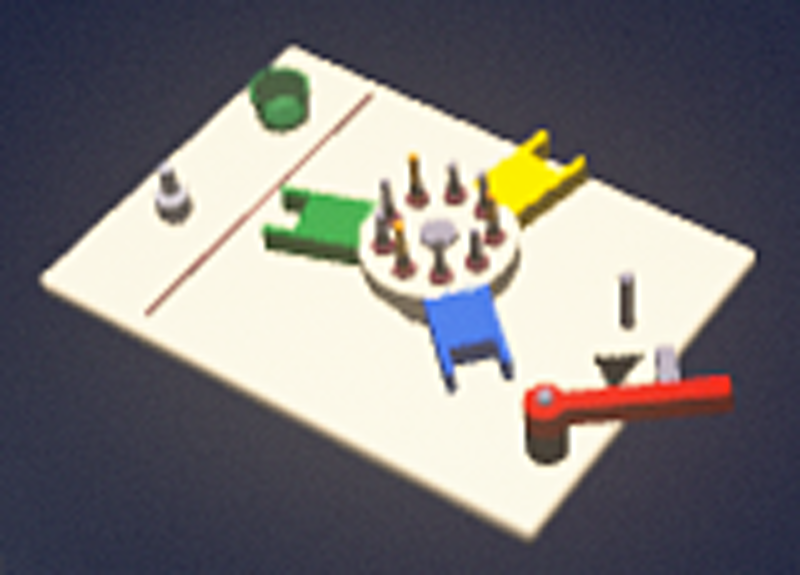

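```bash
cat > h.py <<'E'
import numpy as np, cv2
from cell import *
def K(d):
    h=d["color"].shape[0]; f=h/2/np.tan(np.radians(d["vfov"])/2)
    return f,d["cx"],d["cy"],np.array(d["camera_from_world"])
def proj(k,P):
    f,cx,cy,T=k; P=np.atleast_2d(P); c=P@T[:3,:3].T+T[:3,3]
    return np.c_[cx+f*c[:,0]/c[:,2],cy+f*c[:,1]/c[:,2]]
def ray(k,uv,z):
    f,cx,cy,T=k; R=T[:3,:3];o=-R.T@T[:3,3]
    uv=np.atleast_2d(uv); d=np.c_[(uv[:,0]-cx)/f,(uv[:,1]-cy)/f,np.ones(len(uv))]@R
    return o+d*((z-o[2])/d[:,2])[:,None]
def crop(d,box,s,name):
    x0,y0,x1,y1=box
    cv2.imwrite(name,cv2.resize(d["color"][y0:y1,x0:x1,::-1],None,fx=s,fy=s,interpolation=cv2.INTER_CUBIC))
E
python3 - <<'E'
from h import *
from scipy.optimize import least_squares
kt=K(get_image("top")); ks=K(get_image("scene"))
top=lambda p:(np.array(p,float)+.5)/4.5-.5+[235,120]
sc=lambda p:(np.array(p,float)+.5)/5-.5+[160,185]
L=np.array([[110,130],[110,-190],[-110,-190],[-110,130]])
T=ray(kt,top([(160,38),(684,181),(592,545),(57,394)]),12)
S=ray(ks,sc([(527,540),(42,282),(292,45),(757,252)]),12)
for n,P in(("top",T),("scene",S)):
    f=lambda q:(L@np.array([[np.cos(q[2]),np.sin(q[2])],[-np.sin(q[2]),np.cos(q[2])]])+q[:2]-P[:,:2]).ravel()
    r=least_squares(f,[500,0,0]); print(n,r.x,np.round(r.fun,1))
    q=r.x
    if n=="top": pts={k:ray(kt,top(v),50)[0] for k,v in dict(ytip1=(232,394),ytip2=(279,417),gtip1=(488,233),gtip2=(490,284),btip1=(219,143),btip2=(264,117),lend=(24,164),lpiv=(172,106),hub=(328,261)).items()}
    else: pts={k:ray(ks,sc(v),50)[0] for k,v in dict(ytip1=(543,134),ytip2=(583,160),gtip1=(285,190),gtip2=(267,233),btip1=(449,387),btip2=(511,375),lend=(731,382),lpiv=(544,398),hub=(440,232)).items()}
    c,s=np.cos(q[2]),np.sin(q[2])
    for k,p in pts.items():
        v=p[:2]-q[:2]; l=[c*v[0]+s*v[1],-s*v[0]+c*v[1]]
        print(k,np.round(p[:2],1),"stand",np.round(l,1),"ang",round(np.degrees(np.arctan2(l[1],l[0])),1))
E
```

```text
top [ 5.67763645e+02 -9.07741993e+01 -2.97790119e-01] [ 1.   1.   0.1 -2.  -0.4 -0.4 -0.7  1.3]
ytip1 [495.2 -35.5] stand [-85.6  31.6] ang 159.8
ytip2 [481.7 -61.2] stand [-90.9   3.1] ang 178.1
gtip1 [ 582.1 -180.9] stand [ 40.2 -82. ] ang -63.9
gtip2 [ 553.3 -180.9] stand [ 12.6 -90.4] ang -82.1
btip1 [637.1 -31.9] stand [49.1 76.6] ang 57.4
btip2 [651.4 -57.6] stand [70.2 56.2] ang 38.7
lend [627.9  77.9] stand [  8.  178.9] ang 87.4
lpiv [659.  -6.] stand [ 62.4 107.8] ang 59.9
hub [568.5 -91.1] stand [ 0.8 -0. ] ang -3.5
scene [ 5.68910501e+02 -8.85411353e+01 -3.00860012e-01] [-1.3  1.6 -0.3 -3.3  0.8  0.   0.8  1.7]
ytip1 [479.7 -58.8] stand [-94.   2.] ang 178.8
ytip2 [493.6 -32.2] stand [-88.6  31.5] ang 160.4
gtip1 [ 554.7 -179.9] stand [ 13.5 -91.5] ang -81.6
gtip2 [ 586.6 -177.6] stand [ 43.3 -79.8] ang -61.5
btip1 [661.8 -52.5] stand [78.  61.9] ang 38.4
btip2 [646.9 -25.3] stand [55.7 83.5] ang 56.3
lend [624.2  80.6] stand [  2.7 177.9] ang 89.1
lpiv [656.8  -5.4] stand [ 59.3 105.5] ang 60.7
hub [563.4 -90. ] stand [-4.8 -3. ] ang -148.0
```

```bash
cat > plan.py <<'E'
from h import *
import sys,json
C=np.array([568.2,-90.]); SY=-0.299
u=lambda a:np.array([np.cos(a),np.sin(a)])
def w(p): # stand->world
    return C+p[0]*u(SY)+p[1]*u(SY+np.pi/2)
def rows(tg):
    """tg: list of (x,y,z,yaw_deg) world"""
    s=read_state(); p=np.array(s["eef_pos"]); yaw=s["tool_rot"][2]
    print("t",round(s["clock"],2),"pos",np.round(p,1),"rot",np.round(s["tool_rot"],3),"F",np.round(s["force"],1),"w",round(s["width"],1),"q7",round(s["qpos"][6],2))
    for t in tg:
        d=np.array(t[:3])-p
        dy=(np.radians(t[3])-yaw+np.pi)%(2*np.pi)-np.pi
        print({"x":round(float(d[:2]@u(yaw))),"y":round(float(-d[2])),"z":round(float(d[:2]@u(yaw+np.pi/2))),"ay":round(float(-dy),2),"grip":0})
def spoke(thstand,r,l,z):
    th=SY+np.radians(thstand); q=C+r*u(th)+l*u(th+np.pi/2)
    return (q[0],q[1],z,np.degrees(th)-90)
E
python3 -c "
from plan import *
rows([spoke(169,68,55,200)])"
```

```text
t 0.2 pos [ 236.1 -605.3  241.7] rot [-1.571e+00  1.000e-03 -1.199e+00] F [-0.7 -0.3  0.3] w 85.4 q7 -0.02
{'x': -375, 'y': 42, 'z': 411, 'ay': -2.28, 'grip': 0}
```

```bash
python3 -m jog '[{"x":-75,"y":8,"z":82,"ay":-0.5,"grip":0},{"x":-150,"y":16,"z":164,"ay":-0.6,"grip":0},{"x":-225,"y":24,"z":246,"ay":-0.8,"grip":0},{"x":-375,"y":42,"z":411,"ay":-1.2,"grip":0},{"x":-375,"y":42,"z":411,"ay":-1.2,"grip":0}]'; python3 -c "
from plan import *
rows([spoke(169,68,55,200)])"
```

```text
t 0.2 pos [ 236.1 -605.3  241.7] rot [-1.571e+00  1.000e-03 -1.199e+00] F [-0.7 -0.3  0.3] w 85.4 q7 -0.02
{'x': -375, 'y': 42, 'z': 411, 'ay': -2.28, 'grip': 0}$[0]: bad value
```

```bash
python3 -m jog '[{"x":-30,"y":4,"z":33,"ay":-0.14,"grip":0},{"x":-60,"y":8,"z":66,"ay":-0.28,"grip":0},{"x":-90,"y":12,"z":99,"ay":-0.42,"grip":0},{"x":-120,"y":16,"z":132,"ay":-0.56,"grip":0},{"x":-150,"y":20,"z":165,"ay":-0.7,"grip":0}]'; python3 -c "
from plan import *
rows([spoke(169,68,55,200)])"
```

```text
t 0.2 pos [ 236.1 -605.3  241.7] rot [-1.571e+00  1.000e-03 -1.199e+00] F [-0.7 -0.3  0.3] w 85.4 q7 -0.02
{'x': -375, 'y': 42, 'z': 411, 'ay': -2.28, 'grip': 0}$[0]: bad value
```

```bash
python3 -m jog '[{"x":-30,"y":4,"z":33,"ax":0,"ay":-0.14,"az":0,"grip":0},{"x":-60,"y":8,"z":66,"ax":0,"ay":-0.28,"az":0,"grip":0},{"x":-90,"y":12,"z":99,"ax":0,"ay":-0.42,"az":0,"grip":0},{"x":-120,"y":16,"z":132,"ax":0,"ay":-0.56,"az":0,"grip":0},{"x":-150,"y":20,"z":165,"ax":0,"ay":-0.7,"az":0,"grip":0}]'; python3 -c "
from plan import *
rows([spoke(169,68,55,200)])"
```

```text
clock: 0.7
eef_pos: [335.9, -404.2, 222.3]
tool_rot: [-1.571, -0.0, -0.493]
force: [0.6, 0.0, -0.1]
width: 12.1
t 0.7 pos [ 335.9 -404.2  222.3] rot [-1.571 -0.    -0.493] F [ 0.6  0.  -0.1] w 12.1 q7 0.22
{'x': -12, 'y': 22, 'z': 332, 'ay': -1.57, 'grip': 0}
```

```bash
python3 -m jog '[{"x":-2,"y":4,"z":45,"ax":0,"ay":-0.14,"az":0,"grip":0},{"x":-4,"y":8,"z":90,"ax":0,"ay":-0.28,"az":0,"grip":0},{"x":-6,"y":12,"z":135,"ax":0,"ay":-0.42,"az":0,"grip":0},{"x":-8,"y":16,"z":180,"ax":0,"ay":-0.56,"az":0,"grip":0},{"x":-9,"y":20,"z":225,"ax":0,"ay":-0.7,"az":0,"grip":0}]'; python3 -c "
from plan import *
rows([spoke(169,68,55,200)])"
```

```text
clock: 1.2
eef_pos: [435.6, -202.5, 202.3]
tool_rot: [-1.571, -0.0, 0.206]
force: [0.2, 0.0, 0.3]
width: 0.3
t 1.2 pos [ 435.6 -202.5  202.3] rot [-1.571 -0.     0.206] F [0.2 0.  0.3] w 0.3 q7 0.32
{'x': 65, 'y': 2, 'z': 84, 'ay': -0.87, 'grip': 0}
```

```bash
python3 -m jog '[{"x":15,"y":0,"z":18,"ax":0,"ay":-0.14,"az":0,"grip":0},{"x":30,"y":1,"z":36,"ax":0,"ay":-0.28,"az":0,"grip":0},{"x":45,"y":1,"z":54,"ax":0,"ay":-0.42,"az":0,"grip":0},{"x":60,"y":2,"z":72,"ax":0,"ay":-0.56,"az":0,"grip":0},{"x":65,"y":2,"z":84,"ax":0,"ay":-0.7,"az":0,"grip":0}]'; python3 -c "
from plan import *
rows([spoke(169,68,55,200)])"
```

```text
clock: 1.7
eef_pos: [483.5, -106.8, 200.4]
tool_rot: [-1.571, -0.002, 0.909]
force: [-0.9, 0.1, -0.2]
width: 0.2
t 1.7 pos [ 483.5 -106.8  200.4] rot [-1.571 -0.002  0.909] F [-0.9  0.1 -0.2] w 0.2 q7 0.67
{'x': 0, 'y': 0, 'z': 1, 'ay': -0.17, 'grip': 0}
```

```bash
python3 -m jog '[{"x":0,"y":20,"z":1,"ax":0,"ay":-0.14,"az":0,"grip":0},{"x":0,"y":50,"z":1,"ax":0,"ay":-0.17,"az":0,"grip":0},{"x":0,"y":90,"z":1,"ax":0,"ay":-0.17,"az":0,"grip":0},{"x":0,"y":105,"z":1,"ax":0,"ay":-0.17,"az":0,"grip":0},{"x":0,"y":105,"z":1,"ax":0,"ay":-0.17,"az":0,"grip":0}]'; python3 -c "
from plan import *
rows([spoke(169,68,55,44)])
crop(get_image('scene'),(160,140,320,260),5,'pics/s1.png')"
```

```text
clock: 2.2
eef_pos: [479.7, -107.9, 93.3]
tool_rot: [-1.566, 0.002, 1.071]
force: [0.2, 0.8, -0.3]
width: 0.3
t 2.2 pos [ 479.7 -107.9   93.3] rot [-1.566  0.002  1.071] F [ 0.2  0.8 -0.3] w 0.3 q7 0.65
{'x': 3, 'y': 49, 'z': -2, 'ay': -0.01, 'grip': 0}
```

View pics/s1.png

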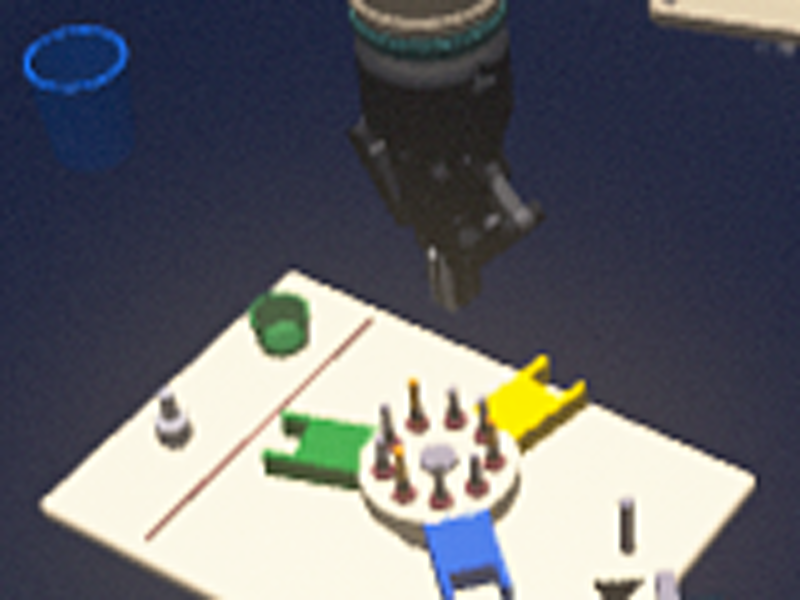

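The closed fingertip (crop about 450,305) hangs behind the yellow spoke, well clear of the drills and the spoke. I'll go down now.

```bash
python3 -m jog '[{"x":2,"y":25,"z":-1,"ax":0,"ay":0,"az":0,"grip":0},{"x":2,"y":40,"z":-1,"ax":0,"ay":0,"az":0,"grip":0},{"x":2,"y":48,"z":-1,"ax":0,"ay":0,"az":0,"grip":0},{"x":2,"y":48,"z":-1,"ax":0,"ay":0,"az":0,"grip":0}]'; python3 -c "
from plan import *
rows([spoke(169,68,l,44) for l in (45,40,36,33)]+[spoke(165,68,32,44)])"
```

```text
clock: 2.65
eef_pos: [483.4, -106.9, 47.5]
tool_rot: [-1.571, 0.0, 1.071]
force: [0.1, 0.1, -0.2]
width: -0.1
t 2.65 pos [ 483.4 -106.9   47.5] rot [-1.571  0.     1.071] F [ 0.1  0.1 -0.2] w -0.1 q7 0.58
{'x': 10, 'y': 4, 'z': 1, 'ay': -0.01, 'grip': 0}
{'x': 15, 'y': 4, 'z': 1, 'ay': -0.01, 'grip': 0}
{'x': 19, 'y': 4, 'z': 1, 'ay': -0.01, 'grip': 0}
{'x': 22, 'y': 4, 'z': 1, 'ay': -0.01, 'grip': 0}
{'x': 28, 'y': 4, 'z': 3, 'ay': 0.06, 'grip': 0}
```

```bash
python3 -m jog '[{"x":10,"y":3,"z":1,"ax":0,"ay":0,"az":0,"grip":0},{"x":15,"y":3,"z":1,"ax":0,"ay":0,"az":0,"grip":0},{"x":19,"y":3,"z":1,"ax":0,"ay":0,"az":0,"grip":0},{"x":22,"y":3,"z":1,"ax":0,"ay":0,"az":0,"grip":0},{"x":28,"y":3,"z":3,"ax":0,"ay":0.06,"az":0,"grip":0}]'; python3 -c "
from plan import *
rows([spoke(a,68,32,44) for a in (160,155,150,145,140)])
crop(get_image('top'),(235,120,395,250),4.5,'pics/t1.png')"
```

```text
clock: 3.15
eef_pos: [494.2, -81.3, 44.5]
tool_rot: [-1.571, 0.0, 1.009]
force: [-0.3, -1.0, -0.0]
width: -0.2
t 3.15 pos [494.2 -81.3  44.5] rot [-1.571  0.     1.009] F [-0.3 -1.  -0. ] w -0.2 q7 0.5
{'x': 6, 'y': 1, 'z': 3, 'ay': 0.09, 'grip': 0}
{'x': 12, 'y': 1, 'z': 5, 'ay': 0.17, 'grip': 0}
{'x': 19, 'y': 1, 'z': 7, 'ay': 0.26, 'grip': 0}
{'x': 25, 'y': 1, 'z': 8, 'ay': 0.35, 'grip': 0}
{'x': 32, 'y': 1, 'z': 8, 'ay': 0.44, 'grip': 0}
```

View pics/t1.png

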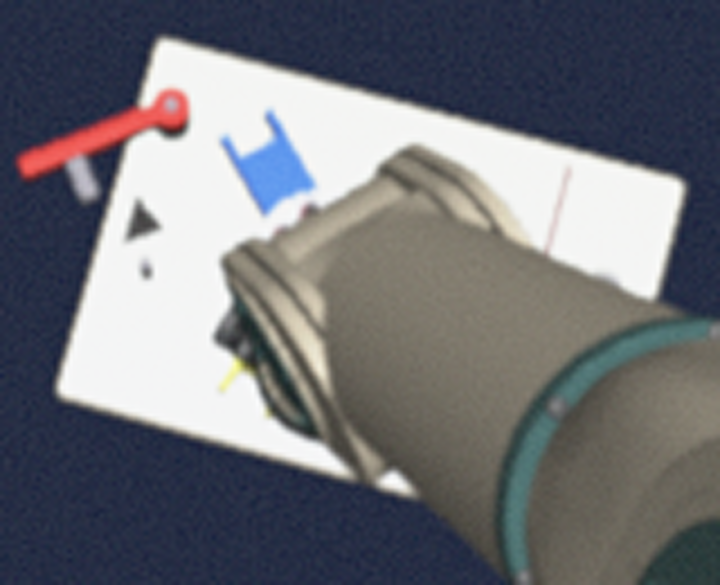

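The blue prongs (now about 224,139 and 270,112) have moved clockwise, so the finger is in contact. The yellow prongs show below the gripper. I'll continue the sweep.

```bash
python3 -m jog '[{"x":6,"y":1,"z":3,"ax":0,"ay":0.09,"az":0,"grip":0},{"x":12,"y":1,"z":5,"ax":0,"ay":0.17,"az":0,"grip":0},{"x":19,"y":1,"z":7,"ax":0,"ay":0.26,"az":0,"grip":0},{"x":25,"y":1,"z":8,"ax":0,"ay":0.35,"az":0,"grip":0},{"x":32,"y":1,"z":8,"ax":0,"ay":0.44,"az":0,"grip":0}]'; python3 -c "
from plan import *
rows([spoke(a,68,32,44) for a in (135,130,125,120,115)])
crop(get_image('scene'),(160,140,320,260),5,'pics/s2.png')"
```

```text
clock: 3.7
eef_pos: [503.8, -49.5, 43.4]
tool_rot: [-1.571, 0.001, 0.568]
force: [-0.5, 0.1, 0.3]
width: -0.2
t 3.7 pos [503.8 -49.5  43.4] rot [-1.571e+00  1.000e-03  5.680e-01] F [-0.5  0.1  0.3] w -0.2 q7 0.17
{'x': 6, 'y': -1, 'z': 2, 'ay': 0.08, 'grip': 0}
{'x': 12, 'y': -1, 'z': 4, 'ay': 0.17, 'grip': 0}
{'x': 19, 'y': -1, 'z': 5, 'ay': 0.26, 'grip': 0}
{'x': 25, 'y': -1, 'z': 6, 'ay': 0.34, 'grip': 0}
{'x': 32, 'y': -1, 'z': 6, 'ay': 0.43, 'grip': 0}
```

View pics/s2.png

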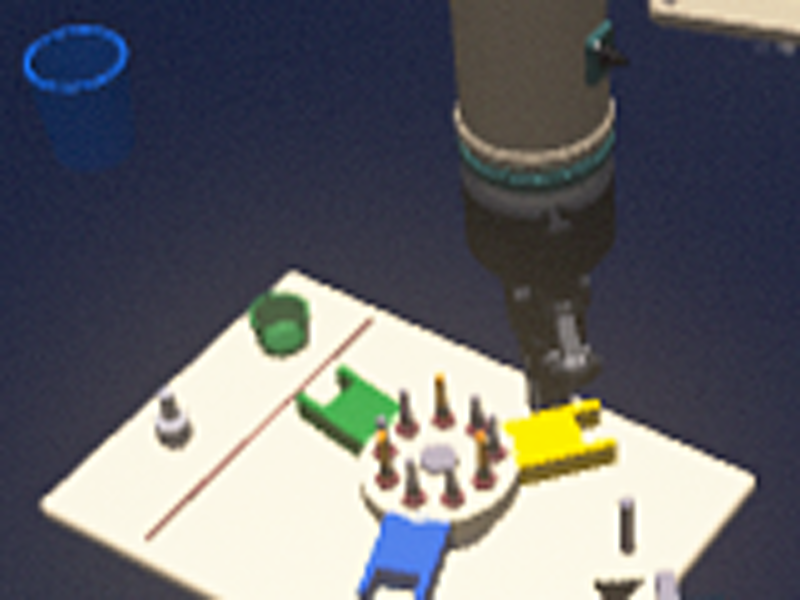

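The finger is pushing the yellow spoke (about 560,440) clockwise with clear space to the drills. I'll keep going.

```bash
python3 -m jog '[{"x":6,"y":-1,"z":2,"ax":0,"ay":0.08,"az":0,"grip":0},{"x":12,"y":-1,"z":4,"ax":0,"ay":0.17,"az":0,"grip":0},{"x":19,"y":-1,"z":5,"ax":0,"ay":0.26,"az":0,"grip":0},{"x":25,"y":-1,"z":6,"ax":0,"ay":0.34,"az":0,"grip":0},{"x":32,"y":-1,"z":6,"ax":0,"ay":0.43,"az":0,"grip":0}]'; python3 -c "
from plan import *
rows([spoke(a,68,32,44) for a in (111,107,104,102,100)])
crop(get_image('scene'),(180,160,340,280),5,'pics/s3.png')
crop(get_image('top'),(235,120,395,250),4.5,'pics/t3.png')"
```

```text
clock: 4.25
eef_pos: [527.3, -27.1, 44.3]
tool_rot: [-1.571, 0.001, 0.14]
force: [-0.1, 0.3, -0.7]
width: -0.0
t 4.25 pos [527.3 -27.1  44.3] rot [-1.571e+00  1.000e-03  1.400e-01] F [-0.1  0.3 -0.7] w -0.0 q7 -0.12
{'x': 5, 'y': 0, 'z': 2, 'ay': 0.07, 'grip': 0}
{'x': 10, 'y': 0, 'z': 4, 'ay': 0.14, 'grip': 0}
{'x': 13, 'y': 0, 'z': 5, 'ay': 0.19, 'grip': 0}
{'x': 16, 'y': 0, 'z': 5, 'ay': 0.23, 'grip': 0}
{'x': 19, 'y': 0, 'z': 6, 'ay': 0.26, 'grip': 0}
```

View pics/s3.png

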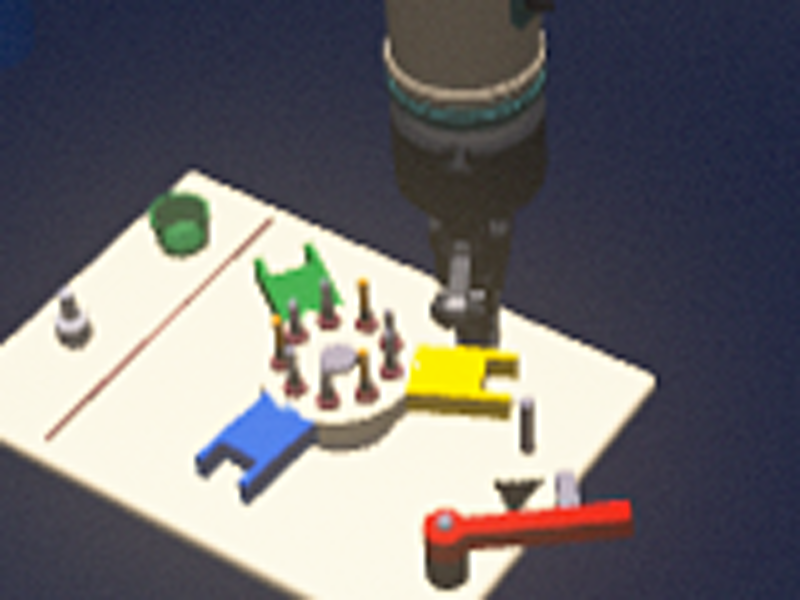

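View pics/t3.png

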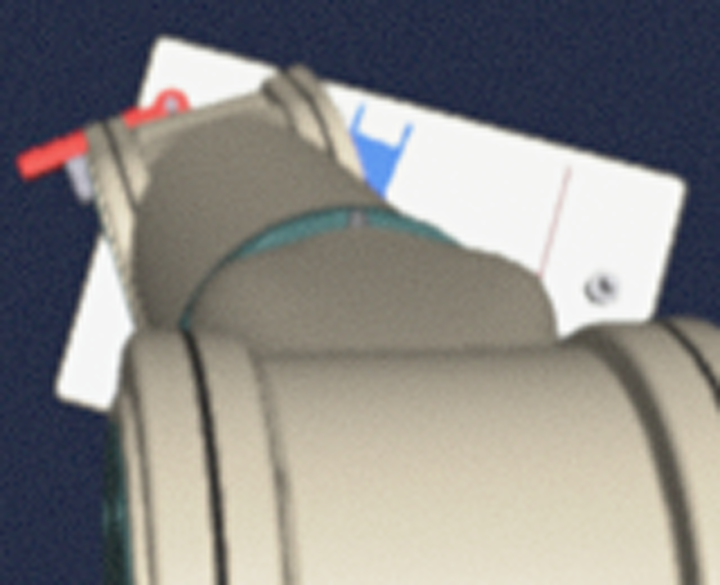

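```bash
cat >> plan.py <<'E'
from scipy.optimize import least_squares
def car(k,pix,off,s):
    """pix dict {(spoke, side): px}; outer prong top corner centres at (r 92, lat +-14.5), z 50; side + = ccw. fits angle and small shift"""
    base={'y':0,'g':120,'b':240}
    keys=list(pix); uv=(np.array([pix[q] for q in keys],float)+.5)/s-.5+np.array(off)
    P=ray(k,uv,50)[:,:2]
    def f(q):
        out=[]
        for (c,sd),p in zip(keys,P):
            th=SY+q[0]+np.radians(base[c]); out.append(C+q[1:]+92*u(th)+sd*14.5*u(th+np.pi/2)-p)
        return np.r_[np.ravel(out),0.3*q[1:]]
    best=min((least_squares(f,[a,0,0]) for a in np.radians([80,120,160])),key=lambda r:r.cost)
    print("yellow stand deg %.2f shift %s res %s"%(np.degrees(best.x[0]),np.round(best.x[1:],1),np.round(best.fun[:-2],1)))
E
python3 -c "
from plan import *
rows([spoke(a,68,32,44) for a in (111,107,104,102,100)])
k=K(get_image('scene'))
car(k,{('y',1):(517,355),('y',-1):(511,405),('b',1):(245,490),('b',-1):(201,460),('g',-1):(258,262),('g',1):(311,247)},(180,160),5)
car(k,{('y',1):(543,134),('y',-1):(583,160),('g',1):(285,190),('g',-1):(267,233),('b',1):(449,387),('b',-1):(511,375)},(160,185),5)
kt=K(get_image('top'))
car(kt,{('b',1):(358,105),('b',-1):(408,126)},(235,120),4.5)
"
```

```text
t 4.35 pos [528.7 -26.5  44.5] rot [-1.571e+00 -1.000e-03  1.440e-01] F [ 0.3 -0.2 -0.9] w -0.1 q7 -0.12
{'x': 3, 'y': 0, 'z': 2, 'ay': 0.08, 'grip': 0}
{'x': 8, 'y': 0, 'z': 3, 'ay': 0.15, 'grip': 0}
{'x': 12, 'y': 0, 'z': 4, 'ay': 0.2, 'grip': 0}
{'x': 15, 'y': 0, 'z': 5, 'ay': 0.23, 'grip': 0}
{'x': 17, 'y': 0, 'z': 5, 'ay': 0.27, 'grip': 0}
yellow stand deg 115.43 shift [1.4 2.5] res [  2.9   2.2  -3.1   0.   -0.8  -1.1   1.4   0.1 -18.4  22.8  17.9 -24.2]
yellow stand deg 168.32 shift [2.3 2.2] res [  3.2   2.7   3.2   1.5  32.2   0.5 -28.7  -2.4 -20.1  24.8   9.8 -27.2]
yellow stand deg 113.60 shift [-1.9  2.1] res [-0.5 -0.6  0.7  0.5]
```

```bash
python3 -m jog '[{"x":4,"y":0,"z":2,"ax":0,"ay":0.07,"az":0,"grip":0},{"x":8,"y":0,"z":3,"ax":0,"ay":0.15,"az":0,"grip":0},{"x":12,"y":0,"z":4,"ax":0,"ay":0.2,"az":0,"grip":0},{"x":15,"y":0,"z":5,"ax":0,"ay":0.23,"az":0,"grip":0},{"x":17,"y":0,"z":5,"ax":0,"ay":0.27,"az":0,"grip":0}]'; python3 -c "
from plan import *
rows([spoke(a,68,32,44) for a in (98,96,94,92,90)])
crop(get_image('scene'),(180,160,340,280),5,'pics/s4.png')
crop(get_image('top'),(235,120,395,250),4.5,'pics/t4.png')"
```

```text
clock: 4.95
eef_pos: [543.6, -19.9, 44.3]
tool_rot: [-1.571, 0.001, -0.13]
force: [-0.9, 0.7, -0.6]
width: -0.0
t 4.95 pos [543.6 -19.9  44.3] rot [-1.571e+00  1.000e-03 -1.300e-01] F [-0.9  0.7 -0.6] w -0.0 q7 -0.29
{'x': 3, 'y': 0, 'z': 3, 'ay': 0.03, 'grip': 0}
{'x': 6, 'y': 0, 'z': 4, 'ay': 0.06, 'grip': 0}
{'x': 8, 'y': 0, 'z': 5, 'ay': 0.1, 'grip': 0}
{'x': 11, 'y': 0, 'z': 5, 'ay': 0.13, 'grip': 0}
{'x': 13, 'y': 0, 'z': 6, 'ay': 0.17, 'grip': 0}
```

View pics/s4.png

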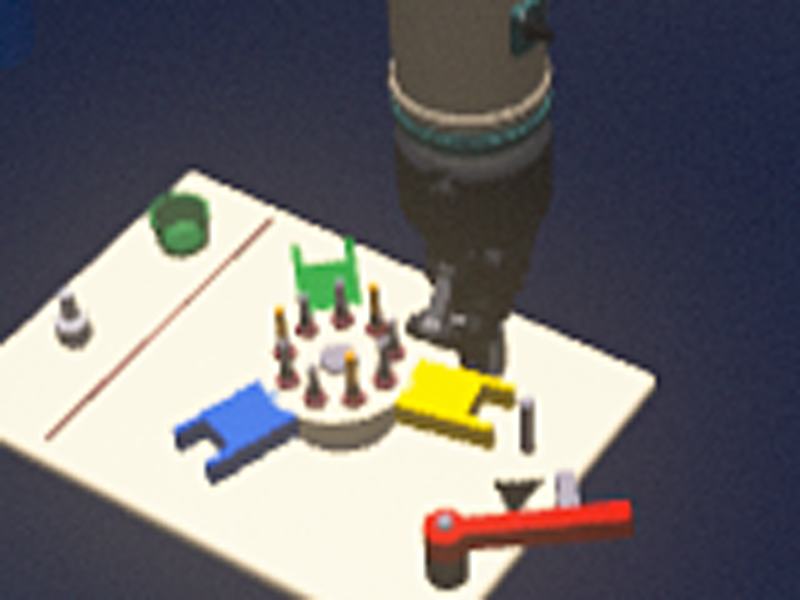

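View pics/t4.png

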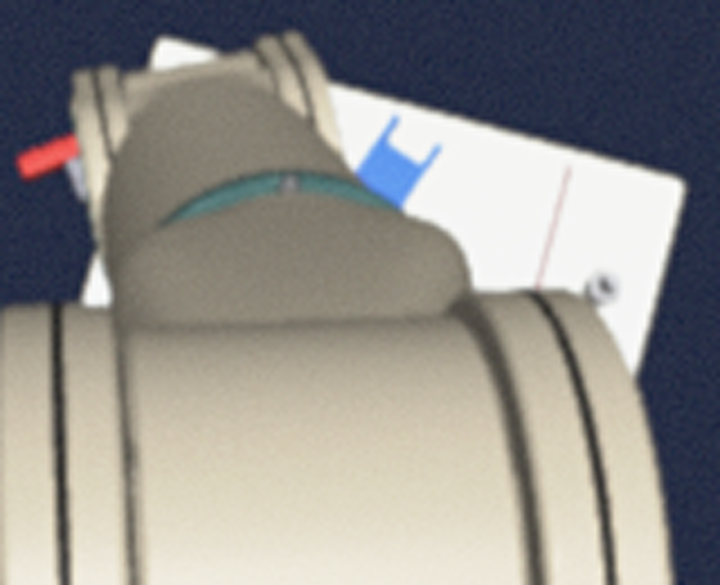

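```bash
python3 -c "
from plan import *
k=K(get_image('scene'))
car(k,{('y',1):(513,388),('y',-1):(493,433),('b',1):(211,468),('b',-1):(178,433),('g',1):(295,248),('g',-1):(350,242)},(180,160),5)
kt=K(get_image('top'))
car(kt,{('b',1):(395,120),('b',-1):(437,147)},(235,120),4.5)
car(kt,{('y',-1):(232,394),('y',1):(279,417),('g',-1):(488,233),('g',1):(490,284),('b',1):(219,143),('b',-1):(264,117)},(235,120),4.5)
rows([spoke(a,66,32,44) for a in (98,96,94,92,90)])
"
```

```text
yellow stand deg 101.56 shift [0.8 2. ] res [ 1.3  1.5 -2.2  0.2  0.2 -1.4  1.1 -0.4 -0.2  0.7 -0.3 -0.7]
yellow stand deg 101.29 shift [-2.9  1.1] res [ 0.6  0.2 -0.3 -0.3]
yellow stand deg 168.07 shift [-1.4 -1.3] res [ -1.7   1.5  -2.4   1.9 -28.3  -2.6  29.5  -2.2   1.1   0.3   1.8   1.2]
t 5.15 pos [544.  -20.   44.4] rot [-1.571 -0.    -0.128] F [-0.1  0.1 -1.1] w 0.2 q7 -0.29
{'x': 3, 'y': 0, 'z': 1, 'ay': 0.03, 'grip': 0}
{'x': 5, 'y': 0, 'z': 2, 'ay': 0.07, 'grip': 0}
{'x': 8, 'y': 0, 'z': 3, 'ay': 0.1, 'grip': 0}
{'x': 10, 'y': 0, 'z': 3, 'ay': 0.14, 'grip': 0}
{'x': 13, 'y': 0, 'z': 4, 'ay': 0.17, 'grip': 0}
```

```bash
python3 -m jog '[{"x":3,"y":0,"z":1,"ax":0,"ay":0.03,"az":0,"grip":0},{"x":5,"y":0,"z":2,"ax":0,"ay":0.07,"az":0,"grip":0},{"x":8,"y":0,"z":3,"ax":0,"ay":0.1,"az":0,"grip":0},{"x":10,"y":0,"z":3,"ax":0,"ay":0.14,"az":0,"grip":0},{"x":11,"y":0,"z":3,"ax":0,"ay":0.15,"az":0,"grip":0}]'; python3 -c "
from plan import *
rows([spoke(a,66,32,44) for a in (91,90,89,88)])
crop(get_image('scene'),(180,160,340,280),5,'pics/s5.png')
crop(get_image('top'),(235,120,395,250),4.5,'pics/t5.png')"
```

```text
clock: 5.65
eef_pos: [555.6, -17.9, 44.3]
tool_rot: [-1.571, -0.0, -0.281]
force: [-0.6, 1.0, -0.0]
width: -0.0
t 5.65 pos [555.6 -17.9  44.3] rot [-1.571 -0.    -0.281] F [-0.6  1.  -0. ] w -0.0 q7 -0.38
{'x': 0, 'y': 0, 'z': 0, 'ay': 0.0, 'grip': 0}
{'x': 1, 'y': 0, 'z': 1, 'ay': 0.02, 'grip': 0}
{'x': 2, 'y': 0, 'z': 1, 'ay': 0.04, 'grip': 0}
{'x': 4, 'y': 0, 'z': 2, 'ay': 0.05, 'grip': 0}
```

View pics/s5.png

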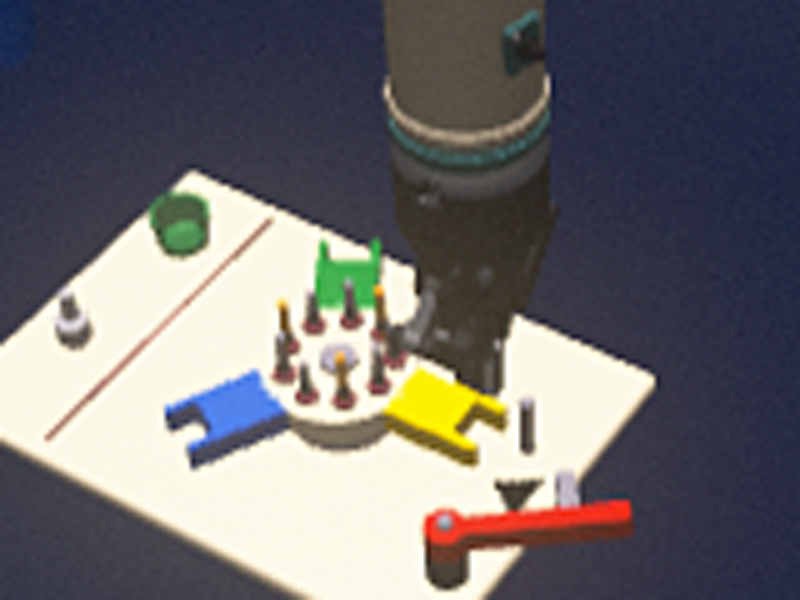

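View pics/t5.png

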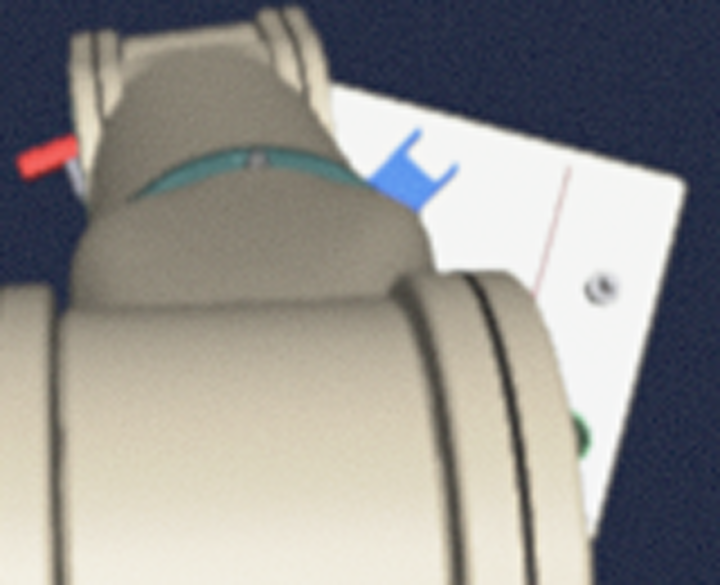

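```bash
python3 -c "
from plan import *
k=K(get_image('scene'))
car(k,{('y',1):(504,406),('y',-1):(476,452),('b',1):(193,453),('b',-1):(168,412),('g',1):(322,245),('g',-1):(377,242)},(180,160),5)
kt=K(get_image('top'))
car(kt,{('b',1):(418,133),('b',-1):(456,166)},(235,120),4.5)
q=proj(k,[np.r_[w([-28,98]),50],np.r_[w([0,84]),42],np.r_[w([0,92]),50],np.r_[C,50]]); print((q-[180,160])*5)
rows([spoke(a,66,32,44) for a in (91,90,89,88)])
"
```

```text
yellow stand deg 92.46 shift [0.6 1.9] res [ 2.7  2.2 -2.8  0.1 -0.6 -1.8  1.9  0.  -1.7 -0.1  0.4 -0.7]
yellow stand deg 92.18 shift [-2.9  0.8] res [ 0.7 -0.1 -0.4  0. ]
[[522.66144365 400.32042697]
 [470.30446471 434.9754819 ]
 [483.02879039 430.69870173]
 [335.07144161 361.43502703]]
t 5.85 pos [555.4 -18.3  44.3] rot [-1.571 -0.    -0.279] F [ 1.  -0.  -1.2] w -0.0 q7 -0.38
{'x': 0, 'y': 0, 'z': 1, 'ay': 0.0, 'grip': 0}
{'x': 1, 'y': 0, 'z': 1, 'ay': 0.02, 'grip': 0}
{'x': 3, 'y': 0, 'z': 2, 'ay': 0.04, 'grip': 0}
{'x': 4, 'y': 0, 'z': 2, 'ay': 0.06, 'grip': 0}
```

```bash
python3 -m jog '[{"x":1,"y":0,"z":0,"ax":0,"ay":0.02,"az":0,"grip":0},{"x":2,"y":0,"z":1,"ax":0,"ay":0.03,"az":0,"grip":0},{"x":3,"y":0,"z":1,"ax":0,"ay":0.04,"az":0,"grip":0},{"x":3,"y":0,"z":1,"ax":0,"ay":0.04,"az":0,"grip":0}]'; python3 -m jog '[{"x":-3,"y":0,"z":0,"ax":0,"ay":0,"az":0,"grip":0},{"x":-8,"y":0,"z":0,"ax":0,"ay":0,"az":0,"grip":0},{"x":-15,"y":0,"z":0,"ax":0,"ay":0,"az":0,"grip":0},{"x":-22,"y":0,"z":0,"ax":0,"ay":0,"az":0,"grip":0},{"x":-25,"y":0,"z":0,"ax":0,"ay":0,"az":0,"grip":0}]'; python3 -c "
from plan import *
p=read_state()['eef_pos']
rows([(p[0],p[1],44+140,np.degrees(read_state()['tool_rot'][2]))])
crop(get_image('scene'),(180,160,340,280),5,'pics/s6.png')
crop(get_image('top'),(235,120,395,250),4.5,'pics/t6.png')"
```

```text
clock: 6.25
eef_pos: [558.6, -18.0, 44.3]
tool_rot: [-1.571, -0.0, -0.319]
force: [-0.0, 0.3, 0.3]
width: 0.2
clock: 6.75
eef_pos: [533.4, -9.8, 44.3]
tool_rot: [-1.571, 0.001, -0.318]
force: [-0.1, 0.3, -0.4]
width: 0.1
t 6.75 pos [533.4  -9.8  44.3] rot [-1.571e+00  1.000e-03 -3.180e-01] F [-0.1  0.3 -0.4] w 0.1 q7 -0.42
{'x': 0, 'y': -140, 'z': 0, 'ay': -0.0, 'grip': 0}
```

View pics/s6.png

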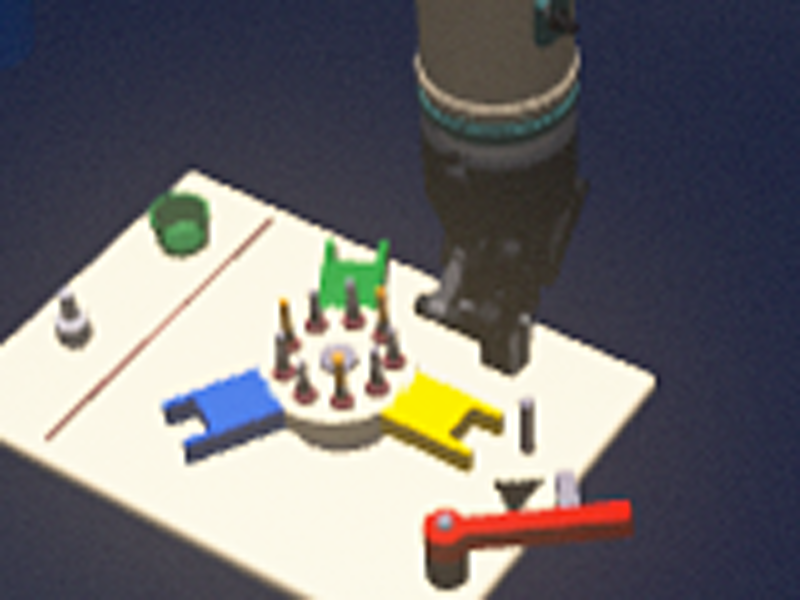

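View pics/t6.png

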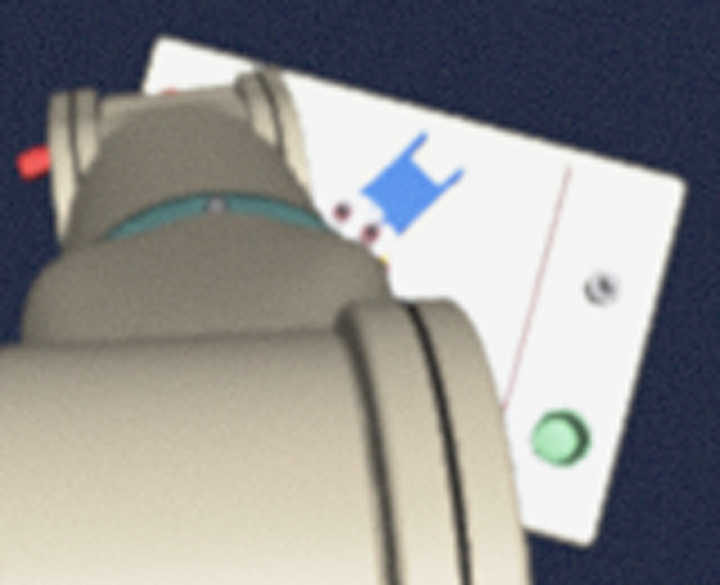

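```bash
python3 -m jog '[{"x":0,"y":-40,"z":0,"ax":0,"ay":0,"az":0,"grip":0},{"x":0,"y":-80,"z":0,"ax":0,"ay":0,"az":0,"grip":0},{"x":0,"y":-110,"z":0,"ax":0,"ay":0,"az":0,"grip":0},{"x":-60,"y":-110,"z":0,"ax":0,"ay":0,"az":0,"grip":0},{"x":-60,"y":-110,"z":0,"ax":0,"ay":0,"az":0,"grip":0}]';  python3 -c "
from plan import *
k=K(get_image('scene'))
car(k,{('y',1):(501,412),('y',-1):(470,455),('b',1):(188,450),('b',-1):(166,406),('g',1):(330,245),('g',-1):(385,242)},(180,160),5)
kt=K(get_image('top'))
car(kt,{('b',1):(423,136),('b',-1):(461,170)},(235,120),4.5)
"
```

```text
clock: 7.35
eef_pos: [472.6, 9.6, 154.9]
tool_rot: [-1.572, 0.005, -0.318]
force: [-0.4, -0.1, -0.4]
width: -0.2
yellow stand deg 89.96 shift [0.6 1.9] res [ 2.3  2.1 -1.7  0.8 -1.8 -1.9  2.2  0.2 -2.2 -0.6  1.1 -0.9]
yellow stand deg 90.50 shift [-3.  -0.1] res [ 0.7 -0.3 -0.4  0.3]
```

```bash
cat >> plan.py <<'E'
def lat(phi,r,d,z):
    a=np.radians(phi); p=np.array([62,108])+r*u(a)+d*u(a-np.pi/2); q=w(p)
    return (q[0],q[1],z,np.degrees(SY)+phi-180)
E
python3 -c "
from plan import *
t=lat(129,76,50,155); print(t)
rows([t])"
```

```text
(np.float64(677.355808116753), np.float64(84.10022250638869), 155, np.float64(-68.13143807441162))
t 7.45 pos [475.7   9.1 154.6] rot [-1.571  0.002 -0.317] F [1.5 0.  0. ] w 0.3 q7 -0.45
{'x': 168, 'y': 0, 'z': 134, 'ay': 0.87, 'grip': 0}
```

```bash
python3 -m jog '[{"x":30,"y":0,"z":24,"ax":0,"ay":0.14,"az":0,"grip":0},{"x":60,"y":0,"z":48,"ax":0,"ay":0.28,"az":0,"grip":0},{"x":90,"y":0,"z":72,"ax":0,"ay":0.42,"az":0,"grip":0},{"x":120,"y":0,"z":96,"ax":0,"ay":0.56,"az":0,"grip":0},{"x":150,"y":0,"z":120,"ax":0,"ay":0.7,"az":0,"grip":0}]';  python3 -c "
from plan import *
t=lat(129,76,50,155)
rows([t])"
```

```text
clock: 7.95
eef_pos: [660.4, 75.7, 154.0]
tool_rot: [-1.57, -0.001, -1.025]
force: [1.3, -0.7, 0.2]
width: 0.4
t 7.95 pos [660.4  75.7 154. ] rot [-1.570e+00 -1.000e-03 -1.025e+00] F [ 1.3 -0.7  0.2] w 0.4 q7 -1.06
{'x': 2, 'y': -1, 'z': 19, 'ay': 0.16, 'grip': 0}
```

```bash
python3 -m jog '[{"x":2,"y":0,"z":15,"ax":0,"ay":0.14,"az":0,"grip":0},{"x":2,"y":20,"z":19,"ax":0,"ay":0.16,"az":0,"grip":0},{"x":2,"y":50,"z":19,"ax":0,"ay":0.16,"az":0,"grip":0},{"x":2,"y":60,"z":19,"ax":0,"ay":0.16,"az":0,"grip":0},{"x":2,"y":60,"z":19,"ax":0,"ay":0.16,"az":0,"grip":0}]';  python3 -c "
from plan import *
t=lat(129,76,50,44)
rows([t])
crop(get_image('scene'),(190,180,350,300),5,'pics/s7.png')
crop(get_image('top'),(200,90,380,225),4,'pics/t7.png')"
```

```text
clock: 8.45
eef_pos: [674.1, 83.2, 92.1]
tool_rot: [-1.575, 0.001, -1.179]
force: [0.0, 0.1, -0.2]
width: -0.1
t 8.45 pos [674.1  83.2  92.1] rot [-1.575e+00  1.000e-03 -1.179e+00] F [ 0.   0.1 -0.2] w -0.1 q7 -1.18
{'x': 0, 'y': 48, 'z': 3, 'ay': 0.01, 'grip': 0}
```

View pics/s7.png

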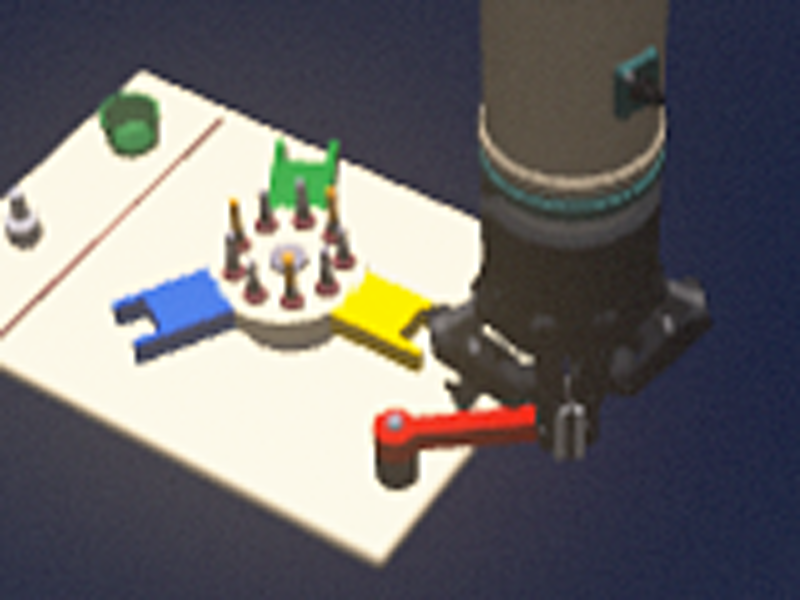

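View pics/t7.png

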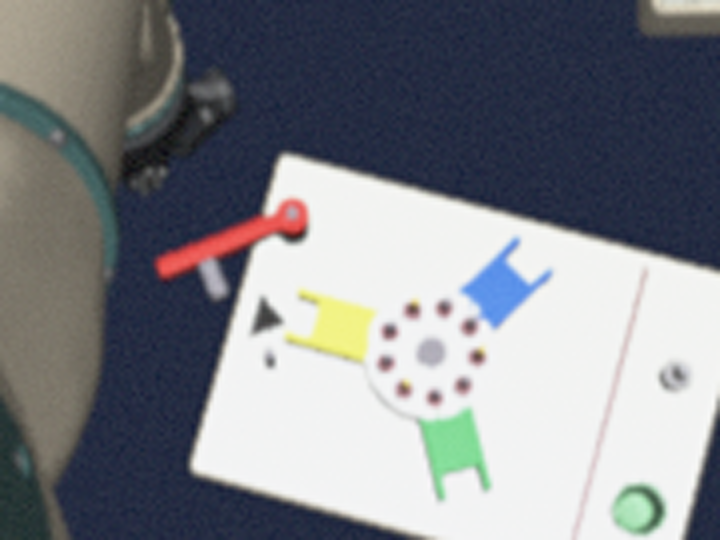

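```bash
python3 -c "
from plan import *
kt=K(get_image('top'))
car(kt,{('y',-1):(302,294),('y',1):(289,338),('b',1):(517,241),('b',-1):(549,273),('g',1):(440,496),('g',-1):(487,487)},(200,90),4)
car(kt,{('y',-1):(302,294),('y',1):(289,338)},(200,90),4)
P=ray(kt,(np.array([(165,268),(292,216)])+.5)/4-.5+[200,90],50);d=P[0]-P[1];print(P,'latch stand ang',np.degrees(np.arctan2(d[1],d[0])-SY))
print(ray(kt,(np.array([[150,185]])+.5)/4-.5+[200,90],80))
"
python3 -m jog '[{"x":0,"y":20,"z":1,"ax":0,"ay":0,"az":0,"grip":0},{"x":0,"y":40,"z":1,"ax":0,"ay":0,"az":0,"grip":0},{"x":0,"y":46,"z":1,"ax":0,"ay":0,"az":0,"grip":0},{"x":0,"y":46,"z":1,"ax":0,"ay":0,"az":0,"grip":0}]';  python3 -c "
from plan import *
rows([lat(129,76,d,44) for d in (40,30,22,17)]+[lat(135,76,17,44)])
rows([lat(a,76,17,44) for a in (135,140,145,150,155,160,165,170,175)])"
```

```text
yellow stand deg 89.28 shift [-1.1 -0.5] res [  1.6   3.3   1.9   3.3   1.5  -1.6   1.   -1.7   2.6 -30.5  -8.4  27.3]
yellow stand deg 90.00 shift [-1.7 -3.9] res [-0.   0.3  0.2  0. ]
[[626.37839909  75.58495415  50.        ]
 [657.85045048  -5.45924185  50.        ]] latch stand ang 128.35422052954254
[[671.57250919  81.37300693  80.        ]]
clock: 9.0
eef_pos: [676.0, 84.0, 48.6]
tool_rot: [-1.571, 0.0, -1.179]
force: [-0.0, -0.4, -0.2]
width: 0.0
t 9.0 pos [676.   84.   48.6] rot [-1.571  0.    -1.179] F [-0.  -0.4 -0.2] w 0.0 q7 -1.17
{'x': 0, 'y': 5, 'z': -9, 'ay': 0.01, 'grip': 0}
{'x': 0, 'y': 5, 'z': -19, 'ay': 0.01, 'grip': 0}
{'x': 0, 'y': 5, 'z': -27, 'ay': 0.01, 'grip': 0}
{'x': 0, 'y': 5, 'z': -32, 'ay': 0.01, 'grip': 0}
{'x': -1, 'y': 5, 'z': -40, 'ay': -0.09, 'grip': 0}
t 9.0 pos [676.   84.   48.6] rot [-1.571  0.    -1.179] F [-0.  -0.4 -0.2] w 0.0 q7 -1.17
{'x': -1, 'y': 5, 'z': -40, 'ay': -0.09, 'grip': 0}
{'x': -2, 'y': 5, 'z': -46, 'ay': -0.18, 'grip': 0}
{'x': -2, 'y': 5, 'z': -53, 'ay': -0.27, 'grip': 0}
{'x': -1, 'y': 5, 'z': -60, 'ay': -0.36, 'grip': 0}
{'x': 0, 'y': 5, 'z': -67, 'ay': -0.44, 'grip': 0}
{'x': 2, 'y': 5, 'z': -73, 'ay': -0.53, 'grip': 0}
{'x': 4, 'y': 5, 'z': -80, 'ay': -0.62, 'grip': 0}
{'x': 7, 'y': 5, 'z': -86, 'ay': -0.71, 'grip': 0}
{'x': 10, 'y': 5, 'z': -92, 'ay': -0.79, 'grip': 0}
```

```bash
python3 -m jog '[{"x":0,"y":4,"z":-9,"ax":0,"ay":0,"az":0,"grip":0},{"x":0,"y":4,"z":-19,"ax":0,"ay":0,"az":0,"grip":0},{"x":0,"y":4,"z":-27,"ax":0,"ay":0,"az":0,"grip":0},{"x":0,"y":4,"z":-32,"ax":0,"ay":0,"az":0,"grip":0},{"x":-1,"y":4,"z":-40,"ax":0,"ay":-0.09,"az":0,"grip":0}]';  python3 -c "
from plan import *
rows([lat(a,76,17,44) for a in (140,145,150,155,160)])
crop(get_image('scene'),(190,180,350,300),5,'pics/s8.png')
crop(get_image('top'),(200,90,380,225),4,'pics/t8.png')"
```

```text
clock: 9.5
eef_pos: [639.2, 69.8, 45.1]
tool_rot: [-1.569, -0.001, -1.087]
force: [0.2, 0.1, -0.3]
width: 0.3
t 9.5 pos [639.2  69.8  45.1] rot [-1.569e+00 -1.000e-03 -1.087e+00] F [ 0.2  0.1 -0.3] w 0.3 q7 -1.08
{'x': -2, 'y': 1, 'z': -7, 'ay': -0.09, 'grip': 0}
{'x': -2, 'y': 1, 'z': -14, 'ay': -0.18, 'grip': 0}
{'x': -2, 'y': 1, 'z': -20, 'ay': -0.26, 'grip': 0}
{'x': -2, 'y': 1, 'z': -27, 'ay': -0.35, 'grip': 0}
{'x': 0, 'y': 1, 'z': -34, 'ay': -0.44, 'grip': 0}
```

View pics/s8.png

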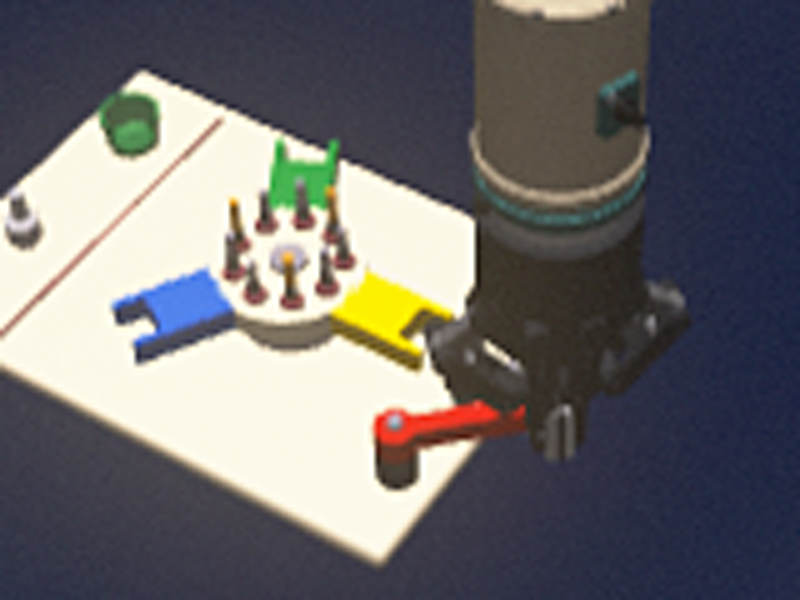

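View pics/t8.png

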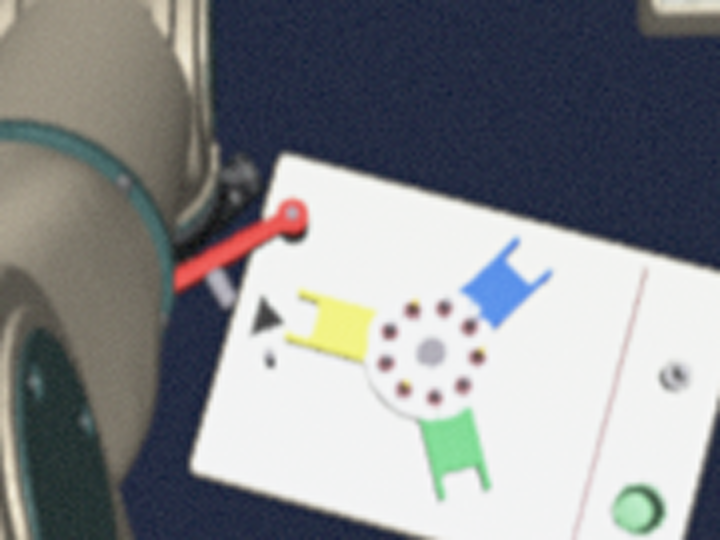

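The bar has swung in several degrees and the carousel has not moved. I'll continue.

```bash
python3 -m jog '[{"x":-2,"y":1,"z":-7,"ax":0,"ay":-0.09,"az":0,"grip":0},{"x":-2,"y":1,"z":-14,"ax":0,"ay":-0.18,"az":0,"grip":0},{"x":-2,"y":1,"z":-20,"ax":0,"ay":-0.26,"az":0,"grip":0},{"x":-2,"y":1,"z":-27,"ax":0,"ay":-0.35,"az":0,"grip":0},{"x":0,"y":1,"z":-34,"ax":0,"ay":-0.44,"az":0,"grip":0}]';  python3 -c "
from plan import *
rows([lat(a,76,17,44) for a in (164,168,171,174,176)])
"
```

```text
clock: 10.1
eef_pos: [608.9, 54.5, 43.7]
tool_rot: [-1.57, -0.001, -0.647]
force: [-0.4, 0.8, 0.2]
width: -0.1
t 10.1 pos [608.9  54.5  43.7] rot [-1.57e+00 -1.00e-03 -6.47e-01] F [-0.4  0.8  0.2] w -0.1 q7 -0.76
{'x': -1, 'y': 0, 'z': -5, 'ay': -0.07, 'grip': 0}
{'x': -2, 'y': 0, 'z': -11, 'ay': -0.14, 'grip': 0}
{'x': -2, 'y': 0, 'z': -15, 'ay': -0.19, 'grip': 0}
{'x': -2, 'y': 0, 'z': -19, 'ay': -0.24, 'grip': 0}
{'x': -2, 'y': 0, 'z': -22, 'ay': -0.28, 'grip': 0}
```

```bash
python3 -m jog '[{"x":-1,"y":0,"z":-5,"ax":0,"ay":-0.07,"az":0,"grip":0},{"x":-2,"y":0,"z":-11,"ax":0,"ay":-0.14,"az":0,"grip":0},{"x":-2,"y":0,"z":-15,"ax":0,"ay":-0.19,"az":0,"grip":0},{"x":-2,"y":0,"z":-19,"ax":0,"ay":-0.24,"az":0,"grip":0},{"x":-2,"y":0,"z":-22,"ax":0,"ay":-0.28,"az":0,"grip":0}]';  python3 -c "
from plan import *
rows([lat(a,76,17,44) for a in (177,178,179,180)])
crop(get_image('scene'),(190,180,350,300),5,'pics/s9.png')
crop(get_image('top'),(200,90,380,225),4,'pics/t9.png')"
```

```text
clock: 10.6
eef_pos: [594.1, 37.6, 43.6]
tool_rot: [-1.57, -0.001, -0.369]
force: [0.3, 0.8, 0.7]
width: -0.1
t 10.6 pos [594.1  37.6  43.6] rot [-1.57e+00 -1.00e-03 -3.69e-01] F [0.3 0.8 0.7] w -0.1 q7 -0.55
{'x': 0, 'y': 0, 'z': -1, 'ay': -0.02, 'grip': 0}
{'x': 0, 'y': 0, 'z': -2, 'ay': -0.03, 'grip': 0}
{'x': -1, 'y': 0, 'z': -3, 'ay': -0.05, 'grip': 0}
{'x': -1, 'y': 0, 'z': -5, 'ay': -0.07, 'grip': 0}
```

View pics/s9.png

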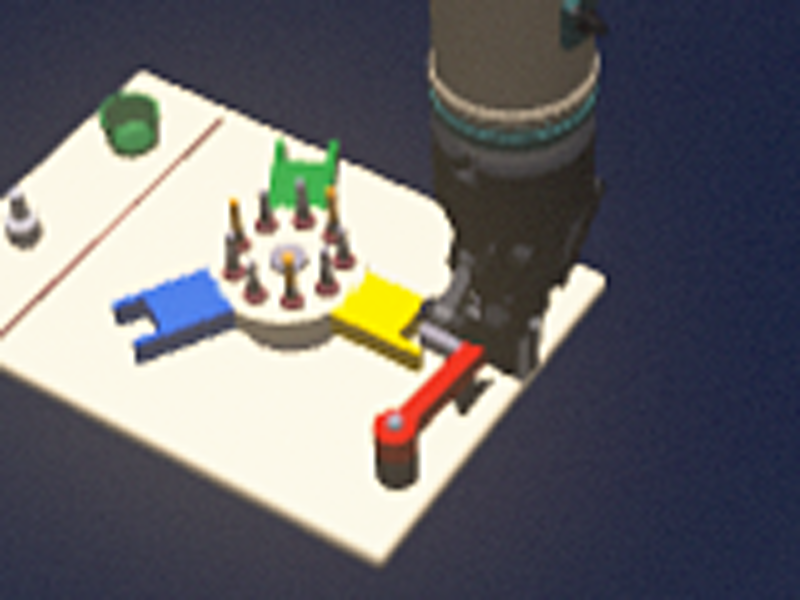

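View pics/t9.png

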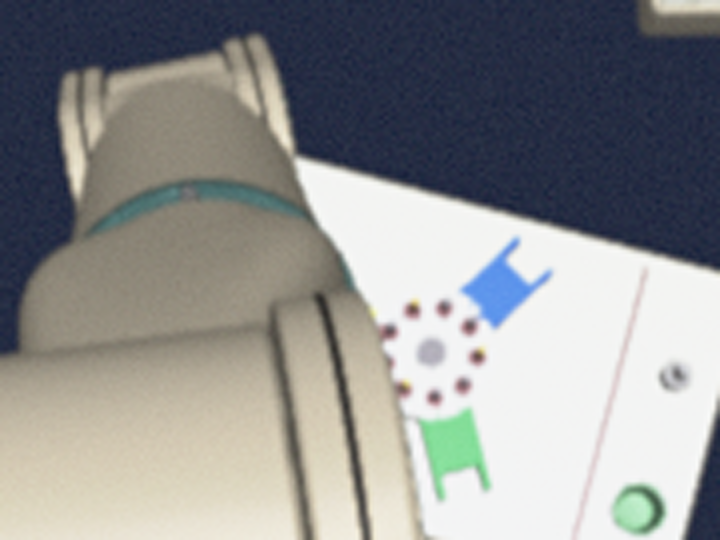

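The nose (crop about 440,335) is at the mouth of the yellow slot and the carousel has not moved. I'll press the bar gently onto the stop and watch the force.

```bash
python3 -m jog '[{"x":0,"y":0,"z":-1,"ax":0,"ay":-0.02,"az":0,"grip":0},{"x":0,"y":0,"z":-2,"ax":0,"ay":-0.03,"az":0,"grip":0},{"x":0,"y":0,"z":-3,"ax":0,"ay":-0.05,"az":0,"grip":0},{"x":0,"y":0,"z":-4,"ax":0,"ay":-0.06,"az":0,"grip":0}]'; python3 -m jog '[{"x":0,"y":0,"z":-1,"ax":0,"ay":0,"az":0,"grip":0},{"x":0,"y":0,"z":-1,"ax":0,"ay":0,"az":0,"grip":0}]';python3 -m jog '[{"x":0,"y":0,"z":-1,"ax":0,"ay":0,"az":0,"grip":0},{"x":0,"y":0,"z":-1,"ax":0,"ay":0,"az":0,"grip":0}]'
```

```text
clock: 11.1
eef_pos: [592.1, 34.1, 43.3]
tool_rot: [-1.571, 0.0, -0.308]
force: [-0.3, 0.9, 0.3]
width: -0.2
clock: 11.3
eef_pos: [591.7, 32.8, 43.3]
tool_rot: [-1.571, 0.0, -0.309]
force: [0.3, -0.5, -0.4]
width: -0.1
clock: 11.5
eef_pos: [591.7, 32.5, 43.3]
tool_rot: [-1.57, -0.0, -0.309]
force: [-0.3, 1.2, -1.0]
width: 0.2
```

```bash
for i in 1; do python3 -m jog '[{"x":0,"y":0,"z":-1,"ax":0,"ay":0,"az":0,"grip":0},{"x":0,"y":0,"z":-1,"ax":0,"ay":0,"az":0,"grip":0}]'; done; python3 -m jog '[{"x":0,"y":0,"z":-1,"ax":0,"ay":0,"az":0,"grip":0},{"x":0,"y":0,"z":-1,"ax":0,"ay":0,"az":0,"grip":0}]'; python3 -c "
from plan import *
rows([])
crop(get_image('scene'),(220,200,320,275),8,'pics/s10.png')"
```

```text
clock: 11.7
eef_pos: [591.6, 32.5, 43.4]
tool_rot: [-1.569, -0.001, -0.308]
force: [1.2, 4.8, -1.8]
width: -0.2
clock: 11.9
eef_pos: [591.6, 32.4, 43.4]
tool_rot: [-1.568, -0.001, -0.308]
force: [1.9, 6.9, -1.7]
width: 0.3
t 11.9 pos [591.6  32.4  43.4] rot [-1.568e+00 -1.000e-03 -3.080e-01] F [ 1.9  6.9 -1.7] w 0.3 q7 -0.5
```

View pics/s10.png

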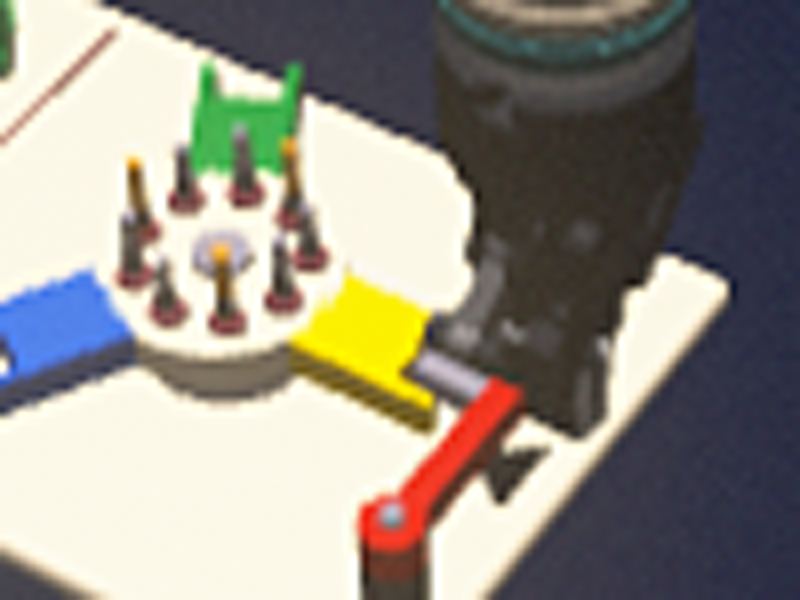

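The force has risen to about 7 N with no further travel, so the bar is on its stop with the nose in the slot. I'll back off and look from above.

```bash
python3 -m jog '[{"x":0,"y":0,"z":4,"ax":0,"ay":0,"az":0,"grip":0},{"x":0,"y":0,"z":12,"ax":0,"ay":0,"az":0,"grip":0},{"x":0,"y":0,"z":25,"ax":0,"ay":0,"az":0,"grip":0},{"x":0,"y":-30,"z":35,"ax":0,"ay":0,"az":0,"grip":0},{"x":0,"y":-75,"z":35,"ax":0,"ay":0,"az":0,"grip":0}]'; python3 -m jog '[{"x":0,"y":-45,"z":0,"ax":0,"ay":0,"az":0,"grip":0},{"x":-30,"y":-90,"z":20,"ax":0,"ay":0,"az":0,"grip":0},{"x":-50,"y":-100,"z":60,"ax":0,"ay":0,"az":0,"grip":0},{"x":-50,"y":-100,"z":110,"ax":0,"ay":0,"az":0,"grip":0},{"x":-50,"y":-100,"z":150,"ax":0,"ay":0,"az":0,"grip":0}]'; python3 -c "
from plan import *
rows([])
crop(get_image('scene'),(190,180,350,300),5,'pics/s11.png')
crop(get_image('top'),(200,90,380,225),4,'pics/t11.png')"
```

```text
clock: 12.45
eef_pos: [600.0, 66.2, 116.8]
tool_rot: [-1.572, 0.005, -0.306]
force: [0.6, 0.3, 0.6]
width: 0.0
clock: 12.95
eef_pos: [599.6, 225.6, 220.2]
tool_rot: [-1.568, -0.002, -0.307]
force: [1.7, -0.2, -0.3]
width: -0.2
t 12.95 pos [599.6 225.6 220.2] rot [-1.568 -0.002 -0.307] F [ 1.7 -0.2 -0.3] w -0.2 q7 -0.76
```

View pics/t11.png

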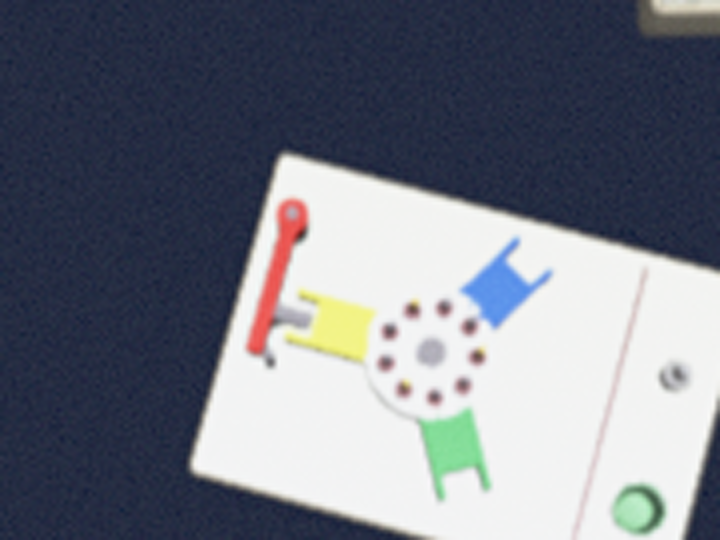

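View pics/s11.png

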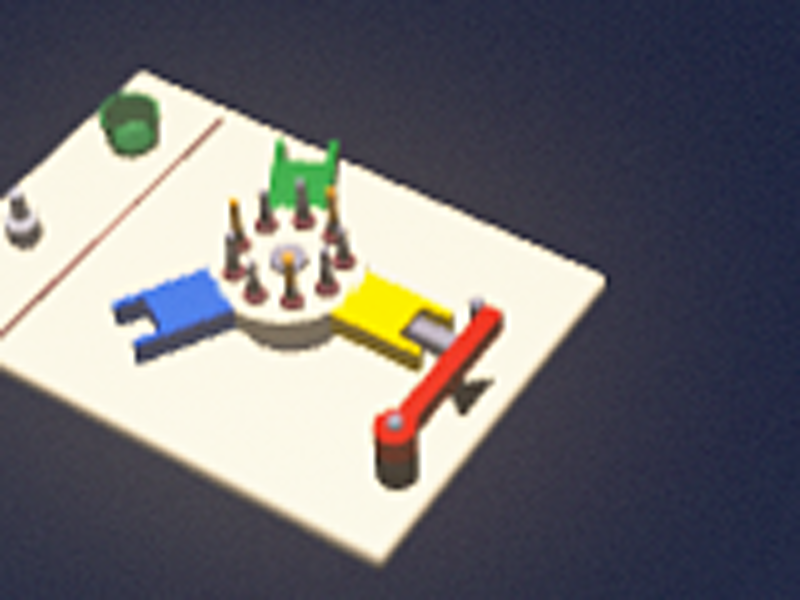

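```bash
python3 -c "
from plan import *
kt=K(get_image('top')); k=K(get_image('scene'))
car(kt,{('y',-1):(302,294),('y',1):(288,338),('b',1):(517,241),('b',-1):(549,273),('g',-1):(440,496),('g',1):(487,487)},(200,90),4)
car(k,{('y',1):(450,313),('y',-1):(420,356),('b',1):(138,350),('b',-1):(116,305),('g',1):(280,145),('g',-1):(335,143)},(190,180),5)
P=ray(kt,(np.array([(257,350),(292,214)])+.5)/4-.5+[200,90],50);d=P[0]-P[1];print('latch ang',np.degrees(np.arctan2(d[1],d[0])-SY))
P=ray(k,(np.array([(493,315),(395,423)])+.5)/5-.5+[190,180],50);d=P[0]-P[1];print('latch ang',np.degrees(np.arctan2(d[1],d[0])-SY))
s=read_state(); print(np.abs(s['qd']).max(),s['force'])
"
```

```text
yellow stand deg 89.24 shift [-1.1 -0.4] res [ 1.6  3.3  1.9  2.8  1.4 -1.6  1.  -1.6 -3.5 -2.  -2.3 -0.9]
yellow stand deg 89.74 shift [0.8 1.9] res [ 2.2  2.4 -1.8  0.4 -1.7 -2.2  2.8  0.2 -2.1 -0.3  0.6 -0.8]
latch ang 181.6165858034592
latch ang 177.80740086295464
0.04305691479676537 [-0.20459212 -1.45964392 -0.00335618]
```

```bash
python3 -m jog '[{"x":0,"y":0,"z":0,"ax":0,"ay":0,"az":0,"grip":0},{"x":0,"y":0,"z":0,"ax":0,"ay":0,"az":0,"grip":0}]'; python3 -c "
from cell import *
print(finish_job())"
```

```text
clock: 13.35
eef_pos: [599.6, 219.7, 218.2]
tool_rot: [-1.572, -0.0, -0.311]
force: [0.5, 1.2, -0.0]
width: -0.0
the job is handed in; nothing more can be done
None
```

I turned the carousel about 79° clockwise with the closed fingertip on the yellow spoke until the spoke pointed at the arrow. I then pushed the latch lever in until it stopped, backed the finger away and handed the job in at 13.35 s.

**Yellow spoke:** my last estimates were 89.2° from the top camera and 89.7° from the scene camera, against a target of 90°. That is about 1 mm at the slot, where 6 mm is allowed. The carousel did not visibly move while the latch went in.

**Latch:** it met a hard stop, with the force rising to about 7 N and no further travel. The pictures show the nose in the slot. The two cameras disagree on the bar's angle: 181.6° from the top and 177.8° from the scene, either side of the 180° that means home. Each is within 0.04 rad of it, and 0.06 is allowed.

**Everything else:** the drills and the dish looked undisturbed in the last pictures, as did the driver. The arm stayed well clear of the bowl, bottle, jar, cup and ratchet, but I took no final picture of them. The robot was touching nothing when I handed in.

My first two move commands were refused because they left out some of the required values; nothing moved.

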